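# Clamp down the lid of a pressure canner crosswise

### The job

Draw the pressure canner's lid down evenly with its four wing nuts, working crosswise (a nut, then the one opposite, then the other pair) in two rounds: about 30 degrees clockwise on every nut first, then every nut until it comes up firm, at about 0.8 N m. Never let the lid cock to one side, force a nut to twice that torque or bump the canner hard; leave the jars, the tin and the pressure weight where they are, and let go at the end.

Things in the scene. Friction and masses are not known exactly. Their poses are not given: they have to be found in the camera images.
- canner: Cast-aluminium pot of a pressure canner, standing fast: 198 mm across, rim at 130 mm; side handles at 70 mm height reach 137 mm out along its own y. Origin: centre of its foot on the worktop; z up. Its four clamp bolts stand 122 mm from its centre at 45, 135, 225, 315 degrees from its x axis: nuts 1, 2, 3, 4 in that order (1 across from 3, 2 across from 4).
- lid: Aluminium lid, 220 mm across, carried down and tipped by the nuts (some 0.5 mm in all) until it sits level on the gasket. Origin: centre of its underside, about 136 mm above the canner's; z up. Heights above that: flange 13 mm, washers under the nuts 15 mm, dome 27 mm, pressure gauge (54 mm across, 22 mm off the centre) 59 mm, vent pipe 53 mm.
- nut1: Black wing nut on its upright clamp bolt: foot 29 mm across, 14 mm tall, above it a straight wing bar 58 mm long, 12 mm thick, 14 to 41 mm above the origin (underside of the foot, on the bolt's axis, about 151 mm above the worktop); x along the bar, z up. Clockwise from above tightens; a full turn lowers it 3.8 mm; nothing sticks out above the bar.
- nut2: Wing nut, as nut 1. Every nut starts 43 to 77 degrees of turning short of where the gasket takes up, by an unknown amount that differs from nut to nut and is too little height (0.36 mm) to measure well: only the torque tells. Until there it turns against 0.2 N m of thread friction and stays where it is left.
- nut3: Wing nut, as nut 1 and across from it. Once it squeezes the gasket its torque climbs by about 5 N m per radian (0.09 per degree) on top of the friction: go on in steps of a few degrees. Firm is 0.8 N m while turning; under 0.4 is too little, 1.6 is forced. Let go, it springs back, to 2 degrees past where the gasket took up.
- nut4: Wing nut, as nut 1; across from nut 2. A pinch across the 12 mm bar, centred on the bolt's axis, turns it. Thread friction (0.2 to 0.25 N m either way) also acts at a standstill: the torque read when stopped is 0.1 to 0.45 N m lower than while turning, so firm then reads about 0.5.
- jar_a: Bystander: amber preserving jar with brass-coloured cap, 80 mm across, 125 mm tall, standing beside the canner. Origin: centre of its underside.
- jar_b: Bystander: green preserving jar with red cap, 74 mm across, 110 mm tall. Origin: centre of its underside.
- tin: Bystander: food tin with blue label, 74 mm across, 108 mm tall. Origin: centre of its underside.
- weight: Bystander: the canner's dark steel pressure weight, 35 mm across, 38 mm tall, standing on the worktop. Origin: centre of its underside.

How it is judged (in metres and radians):
On the way:
1. First round done: every nut has been turned down by at least 17 degrees (0.18 mm) and none is firm yet (all above 151.11 mm over the canner's foot) (distance of each of nut1, nut2, nut3, nut4 from where it was at the start of the episode above 0.00018 m and z of each of nut1, nut2, nut3, nut4 in the frame of canner above 0.151106 m), for 0.2 s.
At the end, for the whole second after the job is handed in: All four nuts have been firm and are at rest (each below 151.088 mm over the canner's foot, which takes about 0.35 N m while turning), the lid lies level within 1 mrad; the jars, tin and pressure weight stand upright within 15 mm of their places; all is let go (z of each of nut1, nut2, nut3, nut4 in the frame of canner below 0.151088 m and angular speed of each of nut1, nut2, nut3, nut4 below 0.05 rad/s and angle between the z axis of lid and the z axis of canner, either way round below 0.001 rad and distance of each of jar_a, jar_b, tin, weight from where it was at the start of the episode below 0.015 m and angle between each of jar_a, jar_b, tin, weight's own z axis and vertical below 0.1 rad); the robot touches nothing.
It fails at once if the lid cocks: tipped more than 3.3 mrad against the pot (0.8 mm across the bolt circle) (angle between the z axis of lid and the z axis of canner, either way round above 0.0033 rad).
It fails at once if a nut is forced: driven below 150.932 mm over the canner's foot, which takes about 1.6 N m (z of any of nut1, nut2, nut3, nut4 in the frame of canner below 0.150932 m).
It fails at once if not crosswise: two neighbouring nuts are turned down (over 17 degrees in the first round, to firm in the second) while the two others have not been ((distance of each of nut1, nut2 from where it was at the start of the episode above 0.00018 m and distance of each of nut3, nut4 from where it was at the start of the episode below 9e-05 m) or (distance of each of nut2, nut3 from where it was at the start of the episode above 0.00018 m and distance of each of nut4, nut1 from where it was at the start of the episode below 9e-05 m) or (distance of each of nut3, nut4 from where it was at the start of the episode above 0.00018 m and distance of each of nut1, nut2 from where it was at the start of the episode below 9e-05 m) or (distance of each of nut4, nut1 from where it was at the start of the episode above 0.00018 m and distance of each of nut2, nut3 from where it was at the start of the episode below 9e-05 m) or (z of each of nut1, nut2 in the frame of canner below 0.151112 m and z of each of nut3, nut4 in the frame of canner above 0.15116 m) or (z of each of nut2, nut3 in the frame of canner below 0.151112 m and z of each of nut4, nut1 in the frame of canner above 0.15116 m) or (z of each of nut3, nut4 in the frame of canner below 0.151112 m and z of each of nut1, nut2 in the frame of canner above 0.15116 m) or (z of each of nut4, nut1 in the frame of canner below 0.151112 m and z of each of nut2, nut3 in the frame of canner above 0.15116 m)).
It fails at once if the pot or lid is knocked or leaned on with more than 20 N (contact force between any of the fingers, the arm and canner above 20 N).
It fails at once if a jar, the tin or the pressure weight is pushed more than 15 mm or tipped (distance of any of jar_a, jar_b, tin, weight from where it was at the start of the episode above 0.015 m or angle between any of jar_a, jar_b, tin, weight's own z axis and vertical above 0.3 rad).
It also fails if it takes over 72 s, if anything falls off the work surface, if the arm or the gripper's body presses on something with over 40 N, if the wrist force passes 120 N, or if a joint passes its speed limit or range.

### The arm

A 7-joint arm with a two-finger parallel gripper is mounted at the origin on the work surface. World frame = base frame: x ahead of the robot, y to its left, z up, the work surface at z = 0. Lengths are in mm, angles in rad, forces in N, time in s.
With the tool pointing down it reaches from about 425 to 950 mm from the base axis. Payload 16.7 kg.
Tool frame: the origin (TCP) lies midway between the tips of the shut fingers; the grasp point (between the pads) lies 19 mm behind it (robot.grip_depth is the distance from the TCP to the grasp point, in mm); z points along the fingers, y is the line along which they close (so a half turn about z gives the same grasp; the last joint's range is limited). The gripper opens to 94 mm and grips with 3 to 60 N. Pads are 16 mm wide; open, the fingers measure 119 mm over their backs; the gripper's body (75 mm by 177 mm) begins 78 mm behind the grasp point.
Start: joints at [1.153, 0.426, 0.074, 1.606, -0.034, 1.111, -0.067], TCP at [179.233, -650.73, 205.467] pointing down, gripper open.
Joint ranges: [-2.85, 2.85], [-0.5, 2.14], [-1.23, 1.37], [0.21, 2.46], [-1.02, 4.16], [0.16, 2.05], [-2.73, 2.73]. Speed limits (rad/s): [1.89, 1.89, 2.39, 2.39, 3.01, 3.01, 3.01].

### API

Orientations are given as a unit quaternion [x, y, z, w].
In Python, from workcell import robot gives the robot as it stands. The module is installed in compiled form; this text tells all that it offers.
- The arm moves only by the shell command python3 -m handwheel 'ROWS' [OPENING] [FORCE]. ROWS is JSON, a list that holds one entry, the list of rows, each a list of 6 numbers: the shift along the world's x, y, z in cm, then the turn, a rotation vector about the world's x, y, z in rad. A call has 1 to 10 rows; each row is the pose to reach, as a shift and turn from the pose commanded when the call began; what a row does not reach only later rows make up. A row lasts 1/10 s, in which the tool goes at most 50 mm and 8.59 degrees, less where a joint would pass 70% of its speed; a pose out of reach is approached as far as the arm can. A call with a gripper value outside its range is refused whole. OPENING is the opening, from 0 (shut) to 1 (fully open), set as the call begins (- or left out, the last holds). The fingers move at their own pace and stop on an object; FORCE is the grip in N (left out, the last holds). Time passes only in rows, so rows that repeat a pose let the fingers close. It gives the time, the measured TCP pose, the force, the opening and the grip force at its end, in the units of the state.
- robot.get_state(): the state, without advancing time (a new reading comes with each control period).
- robot.read_camera(name): name is "scene" or "top"; returns the picture (480x640x3 uint8, red, green, blue); there is no depth.
- robot.calibration(name): a dict with "mtx" (3x3 intrinsics, pixels), "R" (3x3) and "t" (3): a world point X has camera coordinates R X + t. Camera axes: x right, y down, z forward; pixel columns grow to the right and rows downward; lengths in mm; the calibration is good to about 2 mm. A picture is of the moment at which its call begins. calibration takes no time and is no camera call.
- robot.close_job(): hands the job in; it is judged then, once.
Trained networks look in the newest picture that a camera, given by its name, has taken for a name from the list of things; names that differ only in an ending like _2 or _b are one class to them, and where a whole thing is asked for, a point or a joint stands for the part that bears it (a point fixed in the world has none). Each returns a list of dicts, best first, with "confidence" (0 to 1); they miss things now and then, are a little off and sometimes report something else, mostly with a low value. They report only what shows in the picture. A call takes as long as a camera call.
- robot.regions_of(camera, query): "pixels" (480x640 bool, what is visible of it) and "position" ([column, row] in pixels, amid what is visible of it).
The state is a dict: "clock": time; "q": joint angles; "qd": joint speeds; "joint_efforts": joint torques, N m; "position": TCP position; "eef_rot": TCP orientation; "contact_force": force on the tool from outside, world axes, zero at the start; "wrist_torque": the same for the moment, N m; "finger_gap": opening from 0.0 (shut) to 1.0 (fully open); "gripper_force": force on a finger pad.
Only numpy, scipy, OpenCV 4.12 (cv2) and the standard library are available. Lean on these libraries where they do the work, as an engineer would, in place of code of your own. Each camera call takes 0.05 s, during which the arm holds its last target. There are 200 camera calls.

## Working session

There is one attempt and no reset: what is moved stays moved. The work goes in short steps, Python scripts to look and compute and a shell command to move; the robot and the scene stay as the last step left them, time stands still between calls to the robot, and variables do not carry over. Pictures are saved under pics/ and viewed, at most 10 in all, crops included, and the job is handed in when it is done.

```bash
mkdir -p pics
python3 - <<'E'
from workcell import robot
import cv2,numpy as np
for c in("scene","top"):
    im=robot.read_camera(c); cv2.imwrite(f"pics/{c}0.png",im[:,:,::-1].copy())
    k=robot.calibration(c); print(c,k["mtx"].tolist(),k["R"].tolist(),k["t"].tolist())
    for q in("nut1","canner","lid","jar_a","jar_b","tin","weight"):
        for r in robot.regions_of(c,q): print(q,round(r["confidence"],2),np.round(r["position"],1),r["pixels"].sum())
print(robot.get_state())
E
```

```text
scene [[541.4282887565333, 0.0, 325.10232655155653], [0.0, 541.4282887565333, 233.3598971107082], [0.0, 0.0, 1.0]] [[-0.5163065589004517, 0.856391599588657, -0.004578797916006909], [0.6651073389935594, 0.39760437910357604, -0.6320941269578182], [-0.5394995503735667, -0.329399735688481, -0.7748780867175675]] [249.40220725111595, -350.6122248903282, 1547.786054098515]
nut1 0.82 [257.9 162. ] 245
nut1 0.73 [345.  219.3] 324
nut1 0.73 [337.2 154.6] 295
nut1 0.55 [255.7 222.6] 283
canner 0.73 [302.4 214.8] 9498
lid 0.75 [302.1 199.5] 6627
jar_a 0.94 [410.  227.2] 1773
jar_a 0.73 [422.1 274.2] 1843
jar_b 0.94 [410.  227.2] 1773
jar_b 0.73 [422.1 274.2] 1843
tin 0.89 [198.6 215.2] 1651
tin 0.56 [256.3 220.6] 293
weight 0.6 [298.3 312.8] 236
top [[568.4450037046357, 0.0, 325.02646531794466], [0.0, 568.4450037046357, 241.7094528156165], [0.0, 0.0, 1.0]] [[0.012508781420891011, -0.9996472394075121, 0.023429194017393087], [-0.9885436334978694, -0.015887729049029797, -0.1500968511878079], [0.15041613962003778, -0.021283251880408013, -0.9883936503899651]] [43.751537168350275, 604.3903793008034, 1
[... 368 characters left out ...]
[ 1.15248755,  0.42603341,  0.07387195,  1.60597644, -0.03409923,
        1.11080582, -0.0670789 ]), 'qd': array([ 0.00054376,  0.00086561, -0.00038683, -0.00076611,  0.00125544,
       -0.00129404, -0.00025383]), 'joint_efforts': array([ 4.97145520e-04, -9.35435843e+01,  3.66268359e+00, -4.54535544e+01,
       -4.92238998e-02,  1.26552829e-02, -4.33065645e-05]), 'position': array([ 179.26429553, -650.7381328 ,  205.5208044 ]), 'eef_rot': array([9.90981997e-01, 1.33995079e-01, 2.73259362e-05, 1.19748937e-05]), 'contact_force': array([ 0.6272022 ,  0.08733925, -0.05182762]), 'wrist_torque': array([-0.01865388, -0.03230943,  0.01364091]), 'gripper_force': 0.0, 'finger_gap': 0.9985799948208817}
```

View pics/top0.png

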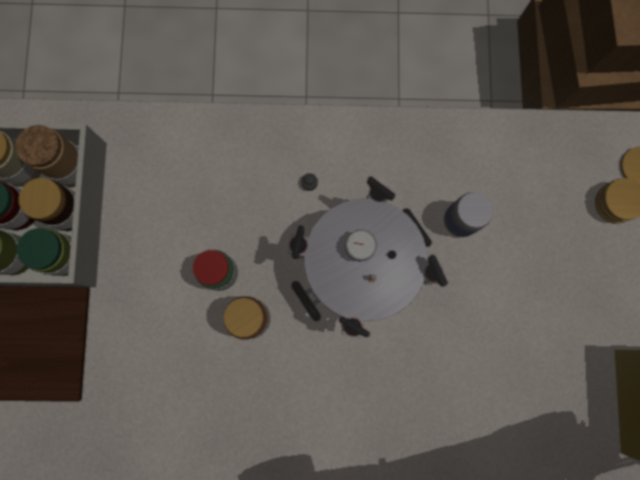

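View pics/scene0.png

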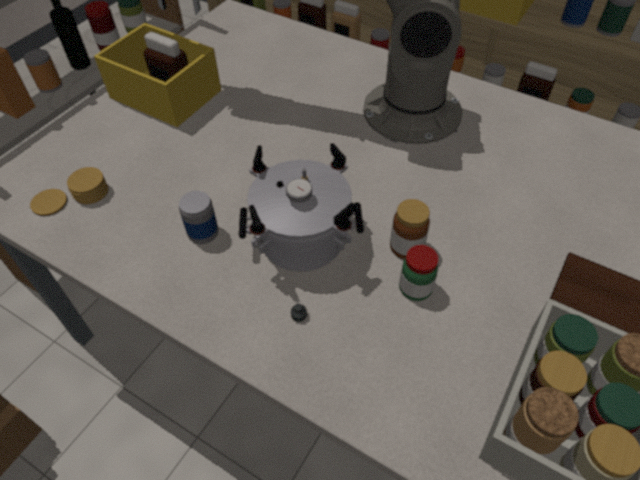

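```bash
cat > h.py <<'E'
from workcell import robot
import cv2,numpy as np
def ray(c,uv,z):
    k=robot.calibration(c); R=np.array(k["R"]);t=np.array(k["t"])
    d=R.T@np.linalg.solve(np.array(k["mtx"]),[uv[0],uv[1],1]); o=-R.T@t
    return (o+d*(z-o[2])/d[2])[:2]
def bars(c):
    robot.read_camera(c); out=[]
    for r in robot.regions_of(c,"nut1"):
        v,u=np.nonzero(r["pixels"])
        P=np.array([ray(c,p,180) for p in zip(u,v)])
        m=P.mean(0); w,V=np.linalg.eigh(np.cov((P-m).T)); a=V[:,1]
        out.append((round(r["confidence"],2),np.round(m,1),round(np.degrees(np.arctan2(a[1],a[0]))%180,1),np.round(4*np.sqrt(w))))
    return out
E
python3 - <<'E'
from h import *
for c in("scene","top"):
    for b in bars(c): print(c,*b)
for q,z in(("weight",38),("jar_a",118),("tin",108),("lid",150)):
    for r in robot.regions_of("top",q): print(q,np.round(ray("top",r["position"],z)))
E
```

```text
scene 0.84 [683.6 -35.1] 47.3 [24. 81.]
scene 0.7 [585.5 106.9] 10.3 [35. 75.]
scene 0.68 [446.    9.1] 39.7 [34. 84.]
top 0.9 [440.    6.5] 61.3 [22. 54.]
top 0.77 [582.1 101. ] 169.5 [24. 57.]
top 0.77 [677.2 -39.9] 50.8 [29. 57.]
top 0.67 [ 535.  -135.9] 25.6 [28. 56.]
weight [726.  83.]
jar_a [536. 254.]
jar_a [456. 190.]
tin [ 651. -214.]
lid [558. -18.]
```

The top view shows the canner near (365,258), with nuts at (380,187), (435,270), (353,327) and (299,242). Its handles are at (418,227) and (306,300), the weight at (309,182), the jars at lower left and the tin at right. I'll fit the nut model to the masks from both cameras.

```bash
cat > fit.py <<'E'
from h import *
from scipy.optimize import minimize
def proj(c,X):
    k=robot.calibration(c); Y=np.array(k["R"])@X.T+np.array(k["t"])[:,None]; p=np.array(k["mtx"])@Y; return (p[:2]/p[2]).T
t=np.linspace(0,2*np.pi,24,endpoint=False)
foot=np.array([[14.5*np.cos(a),14.5*np.sin(a),z] for a in t for z in(0,14)])
bar=np.array([[x,y,z] for x in(-29,29) for y in(-6,6) for z in(14,41)])
def render(c,x,y,a,z0=151.3,S=4):
    m=np.zeros((480*S,640*S),np.uint8) if 0 else None
    R=np.array([[np.cos(a),-np.sin(a),0],[np.sin(a),np.cos(a),0],[0,0,1]]); m=np.zeros((480,640),np.uint8)
    for b in(foot,bar):
        h=cv2.convexHull((proj(c,b@R.T+[x,y,z0])*16).round().astype(np.int32))
        cv2.fillConvexPoly(m,h,255,cv2.LINE_AA,4)
    return m/255.
def masks(c):
    L=[]
    robot.read_camera(c)
    for r in robot.regions_of(c,"nut1"):
        v,u=np.nonzero(r["pixels"]); L.append((np.array([u.mean(),v.mean()]),r["pixels"],r["confidence"]))
    return L
def iou(m,p): return np.minimum(m,p).sum()/np.maximum(m,p).sum()
E
cat > a.py <<'E'
from fit import *
M={c:masks(c)+masks(c) for c in("scene","top")}
guess=[(582,101),(677,-40),(535,-136),(440,6)]
P=[]
for g in guess:
  res={}
  for cs in(("top",),("scene",),("top","scene")):
    use=[]
    for c in cs:
        q=proj(c,np.array([[g[0],g[1],172.]]))[0]
        use+=[(c,m) for p,m,_ in M[c] if np.hypot(*(p-q))<15 and m.sum()<700]
    if not use: print(g,cs,"none"); continue
    f=lambda v:-np.mean([iou(m,render(c,v[0],v[1],v[2]/20)) for c,m in use])
    best=min((minimize(f,[g[0],g[1],20*a],method="Nelder-Mead",options=dict(initial_simplex=np.array([g[0],g[1],20*a])+np.array([[0,0,0],[6,0,0],[0,6,0],[0,0,6]]))) for a in np.arange(0,np.pi,np.pi/6)),key=lambda r:r.fun)
    print(cs,len(use),np.round(best.x[:2],1),round(np.degrees(best.x[2]/20)%180,1),round(best.fun,3)); last=best.x
  P.append(last[:2])
P=np.array(P);print(P.mean(0),np.linalg.norm(P-P.mean(0),axis=1),np.degrees(np.arctan2(*(P-P.mean(0)).T[::-1])))
print(robot.get_state()["clock"])
E
python3 a.py
```

```text
Traceback (most recent call last):
  File "a.py", line 14, in <module>
    best=min((minimize(f,[g[0],g[1],20*a],method="Nelder-Mead",options=dict(initial_simplex=np.array([g[0],g[1],20*a])+np.array([[0,0,0],[6,0,0],[0,6,0],[0,0,6]]))) for a in np.arange(0,np.pi,np.pi/6)),key=lambda r:r.fun)
  File "a.py", line 14, in <genexpr>
    best=min((minimize(f,[g[0],g[1],20*a],method="Nelder-Mead",options=dict(initial_simplex=np.array([g[0],g[1],20*a])+np.array([[0,0,0],[6,0,0],[0,6,0],[0,0,6]]))) for a in np.arange(0,np.pi,np.pi/6)),key=lambda r:r.fun)
              ~~~~~~~~^^^^^^^^^^^^^^^^^^^^^^^^^^^^^^^^^^^^^^^^^^^^^^^^^^^^^^^^^^^^^^^^^^^^^^^^^^^^^^^^^^^^^^^^^^^^^^^^^^^^^^^^^^^^^^^^^^^^^^^^^^^^^^^^^^^^^^^^^^^^^^
  File "a.py", line 13, in <lambda>
    f=lambda v:-np.mean([iou(m,render(c,v[0],v[1],v[2]/20)) for c,m in use])
                               ~~~~~~^^^^^^^^^^^^^^^^^^^^^
  File "fit.py", line 12, in render
    h=cv2.convexHull((proj(c,b@R.T+[x,y,z0])*16).round().astype(np.int32))
                      ~~~~^^^^^^^^^^^^^^^^^^
  File "fit.py", line 4, in proj
    k=robot.calibration(c); Y=np.array(k["R"])@X.T+np.array(k["t"])[:,None]; p=np.array(k["mtx"])@Y; return (p[:2]/p[2]).T
ValueError: time passes only in moves, steps and waits
```

```bash
sed -i 's/^import cv2.*/&\nCAL={c:robot.calibration(c) for c in("scene","top")}/; s/k=robot.calibration(c)/k=CAL[c]/' h.py; sed -i 's/k=robot.calibration(c)/k=CAL[c]/' fit.py; time python3 a.py
```

```text
('top',) 2 [581.8 102. ] 170.4 -0.765
('scene',) 2 [580.3 102.9] 179.2 -0.79
('top', 'scene') 4 [581.5 102.1] 173.6 -0.76
('top',) 2 [679.5 -40.3] 52.3 -0.798
('scene',) 2 [677.5 -41.1] 47.7 -0.702
('top', 'scene') 4 [678.7 -40.5] 49.9 -0.74
('top',) 2 [ 536.7 -137.9] 23.9 -0.796
('scene',) 2 [ 533.1 -137. ] 31.1 -0.797
('top', 'scene') 4 [ 535.7 -137.2] 25.8 -0.771
('top',) 2 [438.7   3.7] 62.5 -0.794
('scene',) 2 [436.9   5. ] 50.6 -0.747
('top', 'scene') 4 [438.7   3.9] 58.5 -0.741
[558.66359676 -17.92506992] [122.19383939 122.16143356 121.47036433 121.89453382] [  79.23130179  -10.65350856 -100.89629268  169.68695498]
2.0
real	2m59.474s
user	1m6.320s
sys	1m44.848s
```

The fitted bolt circle has a radius of 122 mm and right angles between nuts, so it's consistent. The centre is about (558.5,-18). The order will be C (535.8,-137.9), A (581,101.9), B (678.3,-40.6), D (438.5,4.6).

```bash
python3 -m handwheel '[[[2.5,3.6,0.7,0,0,0],[5,7.2,0.7,0,0,0.05],[7.7,11.2,0.7,0,0,0.1],[10.5,15.2,0.7,0,0,0.15],[13.3,19.3,0.7,0,0,0.185],[16.1,23.3,0.7,0,0,0.185],[18.9,27.3,0.7,0,0,0.185],[21.7,31.3,0.7,0,0,0.185],[24.5,35.3,0.7,0,0,0.185],[27.3,39.3,0.7,0,0,0.185]]]' 0.4 20; python3 -c "
from workcell import robot
print(robot.get_state())"
```

```text
clock: 3.0
position: [453.1, -256.0, 212.9]
eef_rot: [0.974, 0.225, 0.0, 0.0]
contact_force: [0.5, -1.2, 1.0]
finger_gap: 0.399
gripper_force: 0.0
{'clock': 3.0, 'q': array([ 0.5875927 ,  0.1773253 , -0.2214266 ,  1.92969927,  0.04513548,
        1.03848579, -0.77055592]), 'qd': array([-0.63510677,  0.06902227, -0.33979589, -0.07796992,  0.08104178,
        0.01883344, -1.00297168]), 'joint_efforts': array([  8.05450112, -67.69706726,   0.84314117, -41.2876296 ,
        -0.42575816,   0.18256489,   3.3552964 ]), 'position': array([ 453.11393124, -256.00922224,  212.85176654]), 'eef_rot': array([9.74390745e-01, 2.24861118e-01, 2.80104091e-04, 2.72676644e-04]), 'contact_force': array([ 0.53790487, -1.23793028,  0.96535848]), 'wrist_torque': array([ 0.00347047, -0.0510813 ,  0.03180523]), 'gripper_force': 0.0, 'finger_gap': 0.39925320432392436}
```

```bash
python3 -m handwheel '[[[2.8,4,0,0,0,0],[5.6,8,0,0,0,0],[8.35,12,0,0,0,0],[8.35,12,0,0,0,0],[8.35,12,-2.2,0,0,0],[8.35,12,-4.2,0,0,0],[8.35,12,-4.2,0,0,0],[8.35,12,-4.2,0,0,0]]]' 0.4 20
python3 - <<'E'
from workcell import robot
import cv2
for c in("top","scene"):
    im=robot.read_camera(c); k=im[190:410,240:530] if c=="top" else im[120:290,200:420]
    cv2.imwrite(f"pics/{c}1.png",cv2.resize(k,None,fx=2.5,fy=2.5)[:,:,::-1])
E
```

```text
clock: 3.8
position: [535.7, -137.9, 170.8]
eef_rot: [0.974, 0.225, -0.0, -0.0]
contact_force: [0.8, 0.1, 0.1]
finger_gap: 0.402
gripper_force: 0.0
```

View pics/scene1.png

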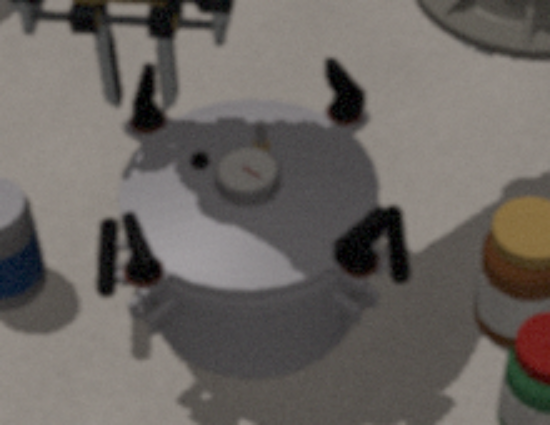

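The fingers straddle nut C at crop pixel (150,100). I'll close firmly.

```bash
python3 -m handwheel '[[[0,0,0,0,0,0],[0,0,0,0,0,0],[0,0,0,0,0,0],[0,0,0,0,0,0]]]' 0 58
cat > s.py <<'E'
from workcell import robot
import numpy as np
s=robot.get_state(); r=s["eef_rot"]
print(s["clock"],"T",np.round(s["wrist_torque"],2),"F",np.round(s["contact_force"],1),"yaw",round(np.degrees(2*np.arctan2(r[1],r[0])),1),"q57",np.round(s["q"],2),np.round(s["position"],1))
E
python3 s.py
```

```text
clock: 4.3
position: [535.2, -136.2, 170.9]
eef_rot: [0.974, 0.225, -0.0, -0.001]
contact_force: [-6.5, 3.2, 12.2]
finger_gap: 0.12
gripper_force: 57.9
4.3 T [ 0.61  1.65 -0.22] F [-6.5  3.2 12.2] yaw 26.0 q57 [ 0.39  0.28 -0.31  1.9   0.1   0.97 -1.08] [ 535.2 -136.2  170.9]
```

```bash
python3 -m handwheel '[[[-0.05,0.15,0.05,0,0,-0.13],[-0.05,0.15,0.05,0,0,-0.26],[-0.05,0.15,0.05,0,0,-0.39],[-0.05,0.15,0.05,0,0,-0.52],[-0.05,0.15,0.05,0,0,-0.52]]]' - -; python3 s.py
```

```text
clock: 4.8
position: [535.0, -136.1, 170.8]
eef_rot: [0.999, -0.034, -0.0, -0.0]
contact_force: [-0.9, -0.1, -3.7]
finger_gap: 0.122
gripper_force: 57.9
4.8 T [-0.06  0.19  0.05] F [-0.9 -0.1 -3.7] yaw -3.9 q57 [ 0.32  0.27 -0.22  1.91  0.07  0.97 -1.57] [ 535.  -136.1  170.8]
```

```bash
python3 -m handwheel '[[[0,0,0,0,0,0],[0,0,0,0,0,0],[0,0,2.5,0,0,0],[0,0,5,0,0,0.1],[0.5,4,5,0,0,0.24],[1.5,8,5,0,0,0.38],[2.3,12,5,0,0,0.52],[3,16,5,0,0,0.66],[3.8,20,5,0,0,0.8],[4.5,23.9,5,0,0,0.94]]]' 0.4 - && python3 -m handwheel '[[[0,0,0,0,0,0.15],[0,0,0,0,0,0.3],[0,0,0,0,0,0.45],[0,0,0,0,0,0.6],[0,0,0,0,0,0.75],[0,0,0,0,0,0.9],[0,0,0,0,0,1.05],[0,0,0,0,0,1.2],[0,0,0,0,0,1.35],[0,0,0,0,0,1.5]]]'; python3 s.py
```

```text
clock: 5.8
position: [580.6, 104.4, 221.3]
eef_rot: [0.904, 0.427, 0.0, 0.0]
contact_force: [1.1, 0.3, -0.5]
finger_gap: 0.398
gripper_force: 0.0
clock: 6.8
position: [580.4, 102.6, 221.2]
eef_rot: [0.371, 0.929, 0.0, 0.0]
contact_force: [0.9, -0.6, -0.9]
finger_gap: 0.396
gripper_force: 0.0
6.8 T [ 0.06 -0.17  0.02] F [ 0.9 -0.6 -0.9] yaw 136.5 q57 [ 0.31  0.36 -0.75  1.75  0.27  1.14  0.29] [580.4 102.6 221.2]
```

```bash
python3 -m handwheel '[[[0,0,0,0,0,0.15],[0,0,0,0,0,0.3],[0,0,0,0,0,0.45],[0,0,0,0,0,0.6],[0,0,-1,0,0,0.637],[0,0,-3,0,0,0.637],[0,0,-5,0,0,0.637],[0,0,-5,0,0,0.637],[0,0,-5,0,0,0.637]]]' && python3 -m handwheel '[[[0,0,0,0,0,0],[0,0,0,0,0,0],[0,0,0,0,0,0],[0,0,0,0,0,0]]]' 0 58; python3 s.py
```

```text
clock: 7.7
position: [580.2, 102.9, 171.0]
eef_rot: [0.066, 0.998, 0.0, -0.0]
contact_force: [-0.0, 0.1, 0.2]
finger_gap: 0.404
gripper_force: 0.0
clock: 8.1
position: [580.6, 103.7, 171.6]
eef_rot: [0.065, 0.998, 0.001, 0.001]
contact_force: [1.8, 1.2, -0.1]
finger_gap: 0.12
gripper_force: 57.5
8.1 T [ 0.1  -0.4  -0.17] F [ 1.8  1.2 -0.1] yaw 172.5 q57 [ 0.38  0.44 -0.85  1.8   0.37  1.07  0.83] [580.6 103.7 171.6]
```

```bash
python3 -m handwheel '[[[0.03,0.08,0.03,0,0,-0.13],[0.03,0.08,0.03,0,0,-0.26],[0.03,0.08,0.03,0,0,-0.39],[0.03,0.08,0.03,0,0,-0.52],[0.03,0.08,0.03,0,0,-0.52]]]' - -; python3 s.py
```

```text
clock: 8.6
position: [580.6, 103.7, 171.4]
eef_rot: [0.321, 0.947, -0.0, 0.0]
contact_force: [0.8, 0.0, -2.0]
finger_gap: 0.122
gripper_force: 57.7
8.6 T [ 0.07 -0.33  0.08] F [ 0.8  0.  -2. ] yaw 142.6 q57 [ 0.29  0.41 -0.73  1.8   0.31  1.05  0.36] [580.6 103.7 171.4]
```

```bash
python3 -m handwheel '[[[0,0,0,0,0,0],[0,0,0,0,0,0],[0,0,2.5,0,0,0],[0,0,4.5,0,0,-0.12],[2.4,-3.6,4.5,0,0,-0.26],[4.9,-7.2,4.5,0,0,-0.4],[7.3,-10.7,4.5,0,0,-0.55],[9.7,-14.3,4.5,0,0,-0.7],[9.7,-14.3,4.5,0,0,-0.85],[9.7,-14.3,4.5,0,0,-1]]]' 0.4 - && python3 -m handwheel '[[[0,0,0,0,0,-0.15],[0,0,0,0,0,-0.3],[0,0,0,0,0,-0.45],[0,0,-1.5,0,0,-0.6],[0,0,-3,0,0,-0.616],[0,0,-4.5,0,0,-0.616],[0,0,-4.5,0,0,-0.616],[0,0,-4.5,0,0,-0.616]]]'  && python3 -m handwheel '[[[0,0,0,0,0,0],[0,0,0,0,0,0],[0,0,0,0,0,0],[0,0,0,0,0,0]]]' 0 58; python3 s.py
```

```text
clock: 9.6
position: [677.9, -41.1, 215.6]
eef_rot: [0.737, 0.676, -0.0, -0.0]
contact_force: [-0.6, 0.7, -1.0]
finger_gap: 0.404
gripper_force: 0.0
clock: 10.4
position: [677.4, -39.5, 170.9]
eef_rot: [0.905, 0.425, -0.0, -0.0]
contact_force: [0.3, 0.3, 0.8]
finger_gap: 0.399
gripper_force: 0.0
clock: 10.8
position: [677.4, -39.1, 171.7]
eef_rot: [0.906, 0.424, 0.0, -0.0]
contact_force: [-3.0, -0.7, 4.2]
finger_gap: 0.12
gripper_force: 57.6
10.8 T [-0.28  0.57  0.2 ] F [-3.  -0.7  4.2] yaw 50.1 q57 [ 0.22  0.48 -0.35  1.61  0.18  1.08 -0.88] [677.4 -39.1 171.7]
```

```bash
python3 -m handwheel '[[[0,0.03,0.03,0,0,-0.13],[0,0.03,0.03,0,0,-0.26],[0,0.03,0.03,0,0,-0.39],[0,0.03,0.03,0,0,-0.52],[0,0.03,0.03,0,0,-0.52]]]' - -; python3 s.py
```

```text
clock: 11.3
position: [677.2, -38.9, 171.5]
eef_rot: [0.984, 0.176, -0.0, 0.0]
contact_force: [-1.2, -0.6, -1.7]
finger_gap: 0.127
gripper_force: 57.7
11.3 T [-0.08  0.49  0.07] F [-1.2 -0.6 -1.7] yaw 20.2 q57 [ 0.14  0.47 -0.24  1.62  0.12  1.07 -1.35] [677.2 -38.9 171.5]
```

```bash
python3 -m handwheel '[[[0,0,0,0,0,0],[0,0,0,0,0,0],[0,0,2.5,0,0,0],[0,0,4.5,0,0,0.13],[-4.8,0.9,4.5,0,0,0.26],[-9.6,1.8,4.5,0,0,0.4],[-14.4,2.7,4.5,0,0,0.53],[-19.2,3.6,4.5,0,0,0.66],[-23.9,4.55,4.5,0,0,0.66],[-23.9,4.55,4.5,0,0,0.66]]]' 0.4 - && python3 -m handwheel '[[[0,0,0,0,0,0],[0,0,-1.5,0,0,0],[0,0,-3,0,0,0],[0,0,-4.5,0,0,0],[0,0,-4.5,0,0,0],[0,0,-4.5,0,0,0]]]'  && python3 -m handwheel '[[[0,0,0,0,0,0],[0,0,0,0,0,0],[0,0,0,0,0,0],[0,0,0,0,0,0]]]' 0 58; python3 s.py
```

```text
clock: 12.3
position: [434.0, 6.6, 216.8]
eef_rot: [0.873, 0.487, -0.001, 0.001]
contact_force: [-0.3, -0.9, -0.8]
finger_gap: 0.398
gripper_force: 0.0
clock: 12.9
position: [439.3, 6.4, 171.7]
eef_rot: [0.874, 0.486, -0.0, -0.0]
contact_force: [0.2, 0.4, 0.7]
finger_gap: 0.4
gripper_force: 0.0
clock: 13.3
position: [438.2, 6.8, 171.9]
eef_rot: [0.874, 0.486, -0.0, -0.0]
contact_force: [-4.7, 1.1, 12.4]
finger_gap: 0.122
gripper_force: 57.7
13.3 T [0.28 1.01 0.22] F [-4.7  1.1 12.4] yaw 58.2 q57 [ 0.25  0.1  -0.43  2.13  0.05  0.93 -0.77] [438.2   6.8 171.9]
```

```bash
python3 -m handwheel '[[[0,0.03,0.05,0,0,-0.13],[0,0.03,0.05,0,0,-0.26],[0,0.03,0.05,0,0,-0.39],[0,0.03,0.05,0,0,-0.52],[0,0.03,0.05,0,0,-0.52],[0,0.03,0.05,0,0,-0.52]]]' - -; python3 s.py
```

```text
clock: 13.9
position: [438.1, 6.7, 171.8]
eef_rot: [0.969, 0.247, -0.0, -0.0]
contact_force: [-0.6, -0.4, -6.0]
finger_gap: 0.125
gripper_force: 57.8
13.9 T [ 0.11  0.22 -0.05] F [-0.6 -0.4 -6. ] yaw 28.6 q57 [ 0.22  0.1  -0.4   2.13  0.05  0.93 -1.28] [438.1   6.7 171.8]
```

```bash
python3 -m handwheel '[[[0,0,0,0,0,0],[0,0,0,0,0,0],[0,0,2.5,0,0,0],[0,0,4.5,0,0,0.13],[2.4,-3.6,4.5,0,0,0.27],[4.9,-7.2,4.5,0,0,0.41],[7.3,-10.7,4.5,0,0,0.55],[9.7,-14.3,4.5,0,0,0.7],[9.7,-14.3,4.5,0,0,0.85],[9.7,-14.3,4.5,0,0,1]]]' 0.4 - && python3 -m handwheel '[[[0,0,0,0,0,0.15],[0,0,0,0,0,0.3],[0,0,0,0,0,0.45],[0,0,0,0,0,0.6],[0,0,0,0,0,0.75],[0,0,0,0,0,0.9],[0,0,0,0,0,1.05],[0,0,0,0,0,1.2],[0,0,0,0,0,1.35],[0,0,0,0,0,1.5]]]'; python3 s.py
```

```text
clock: 14.9
position: [536.1, -137.6, 216.8]
eef_rot: [0.732, 0.682, 0.0, -0.0]
contact_force: [-0.6, 0.1, 0.8]
finger_gap: 0.4
gripper_force: 0.0
clock: 15.9
position: [535.8, -136.5, 217.3]
eef_rot: [0.07, 0.998, -0.0, 0.0]
contact_force: [-0.6, 0.5, 0.7]
finger_gap: 0.403
gripper_force: 0.0
15.9 T [ 0.09 -0.16 -0.04] F [-0.6  0.5  0.7] yaw 172.0 q57 [ 0.62  0.26 -0.57  1.84  0.16  1.08  1.42] [ 535.8 -136.5  217.3]
```

```bash
python3 -m handwheel '[[[-0.05,0.03,-1.5,0,0,0.07],[-0.05,0.03,-3,0,0,0.07],[-0.05,0.03,-4.6,0,0,0.07],[-0.05,0.03,-4.6,0,0,0.07],[-0.05,0.03,-4.6,0,0,0.07]]]'  && python3 -m handwheel '[[[0,0,0,0,0,0],[0,0,0,0,0,0],[0,0,0,0,0,0],[0,0,0,0,0,0]]]' 0 60; python3 s.py
```

```text
clock: 16.4
position: [535.0, -135.9, 171.0]
eef_rot: [0.039, 0.999, 0.0, -0.0]
contact_force: [0.5, 0.2, 0.3]
finger_gap: 0.398
gripper_force: 0.0
clock: 16.8
position: [535.2, -135.9, 171.4]
eef_rot: [0.038, 0.999, 0.0, 0.0]
contact_force: [-1.6, 0.5, 4.1]
finger_gap: 0.124
gripper_force: 60.0
16.8 T [-0.16  0.12  0.04] F [-1.6  0.5  4.1] yaw 175.6 q57 [ 0.61  0.31 -0.58  1.89  0.2   0.99  1.44] [ 535.2 -135.9  171.4]
```

```bash
cat > chk.py <<'E'
from workcell import robot
import numpy as np,sys
s=robot.get_state(); r=s["eef_rot"]; T=s["wrist_torque"]; lim=float(sys.argv[1])
print(s["clock"],"Tz",round(T[2],2),"yaw",round(np.degrees(2*np.arctan2(r[1],r[0])),2),"F",np.round(s["contact_force"],1),"gap",round(s["finger_gap"],3),"q7",round(s["q"][6],2))
sys.exit(abs(T[2])>lim)
E
python3 -m handwheel '[[[0,0,0.03,0,0,-0.07],[0,0,0.03,0,0,-0.14],[0,0,0.03,0,0,-0.2],[0,0,0.03,0,0,-0.2]]]' >/dev/null; python3 chk.py 0.3 && 
python3 -m handwheel '[[[0,0,0,0,0,-0.05],[0,0,0,0,0,-0.05]]]' >/dev/null && python3 chk.py 0.3 &&
python3 -m handwheel '[[[0,0,0,0,0,-0.05],[0,0,0,0,0,-0.05]]]' >/dev/null && python3 chk.py 0.3 &&
python3 -m handwheel '[[[0,0,0,0,0,-0.05],[0,0,0,0,0,-0.05]]]' >/dev/null && python3 chk.py 0.3 &&
python3 -m handwheel '[[[0,0,0,0,0,-0.05],[0,0,0,0,0,-0.05]]]' >/dev/null && python3 chk.py 0.3 &&
python3 -m handwheel '[[[0,0,0,0,0,-0.05],[0,0,0,0,0,-0.05]]]' >/dev/null && python3 chk.py 0.3 &&
python3 -m handwheel '[[[0,0,0,0,0,-0.05],[0,0,0,0,0,-0.05]]]' >/dev/null && python3 chk.py 0.3
```

```text
17.2 Tz 0.13 yaw 164.09 F [ 0.1  0.6 -2.9] gap 0.122 q7 1.26False
```

```bash
sed -i 's/sys.exit(\(.*\))$/sys.exit(int(\1))/' chk.py
python3 -m handwheel '[[[0,0,0,0,0,-0.05],[0,0,0,0,0,-0.05]]]' >/dev/null && python3 chk.py 0.35 &&
python3 -m handwheel '[[[0,0,0,0,0,-0.05],[0,0,0,0,0,-0.05]]]' >/dev/null && python3 chk.py 0.35 &&
python3 -m handwheel '[[[0,0,0,0,0,-0.05],[0,0,0,0,0,-0.05]]]' >/dev/null && python3 chk.py 0.35 &&
python3 -m handwheel '[[[0,0,0,0,0,-0.05],[0,0,0,0,0,-0.05]]]' >/dev/null && python3 chk.py 0.35 &&
python3 -m handwheel '[[[0,0,0,0,0,-0.05],[0,0,0,0,0,-0.05]]]' >/dev/null && python3 chk.py 0.35 &&
python3 -m handwheel '[[[0,0,0,0,0,-0.05],[0,0,0,0,0,-0.05]]]' >/dev/null && python3 chk.py 0.35
```

```text
17.4 Tz 0.08 yaw 161.32 F [ 2.2  0.4 -2.6] gap 0.121 q7 1.21
17.6 Tz 0.18 yaw 158.49 F [ 2.8  0.2 -2. ] gap 0.122 q7 1.16
17.8 Tz 0.18 yaw 155.64 F [ 3.3  0.4 -3. ] gap 0.122 q7 1.12
18.0 Tz 0.18 yaw 152.79 F [ 2.9  0.  -3.8] gap 0.125 q7 1.07
18.2 Tz 0.22 yaw 149.93 F [ 3.6  0.9 -5.6] gap 0.123 q7 1.02
18.4 Tz 0.13 yaw 147.07 F [ 3.5  0.2 -5.2] gap 0.123 q7 0.98
```

```bash
python3 -m handwheel '[[[0,0,-0.02,0,0,-0.05],[0,0,-0.02,0,0,-0.05]]]' >/dev/null && python3 chk.py 0.35 &&
python3 -m handwheel '[[[0,0,0,0,0,-0.05],[0,0,0,0,0,-0.05]]]' >/dev/null && python3 chk.py 0.35 &&
python3 -m handwheel '[[[0,0,0,0,0,-0.05],[0,0,0,0,0,-0.05]]]' >/dev/null && python3 chk.py 0.35 &&
python3 -m handwheel '[[[0,0,0,0,0,-0.05],[0,0,0,0,0,-0.05]]]' >/dev/null && python3 chk.py 0.35 &&
python3 -m handwheel '[[[0,0,0,0,0,-0.05],[0,0,0,0,0,-0.05]]]' >/dev/null && python3 chk.py 0.35 &&
python3 -m handwheel '[[[0,0,0,0,0,-0.05],[0,0,0,0,0,-0.05]]]' >/dev/null && python3 chk.py 0.35
```

```text
18.6 Tz 0.17 yaw 144.21 F [ 2.8 -0.8 -3.3] gap 0.121 q7 0.93
18.8 Tz 0.24 yaw 141.35 F [ 3.7  0.5 -3.9] gap 0.124 q7 0.88
19.0 Tz 0.17 yaw 138.48 F [ 3.1 -0.3 -2.5] gap 0.12 q7 0.83
19.2 Tz 0.33 yaw 135.62 F [ 3.1  0.8 -4. ] gap 0.123 q7 0.79
19.4 Tz 0.58 yaw 132.77 F [ 3.8  0.6 -3.8] gap 0.121 q7 0.74
```

```bash
python3 -m handwheel '[[[0,0,0,0,0,-0.025],[0,0,0,0,0,-0.025]]]' >/dev/null ; python3 chk.py 0.35;python3 s.py
```

```text
19.6 Tz 0.59 yaw 131.24 F [ 3.6 -0.4 -3. ] gap 0.125 q7 0.72
19.6 T [ 0.02 -1.02  0.59] F [ 3.6 -0.4 -3. ] yaw 131.2 q57 [ 0.5   0.29 -0.44  1.9   0.15  0.98  0.72] [ 535.1 -136.   171.2]
```

```bash
python3 -m handwheel '[[[0,0,0,0,0,0],[0,0,0,0,0,0],[0,0,2.5,0,0,0],[0,0,4.5,0,0,0.1],[0.9,4.8,4.5,0,0,0.2],[1.8,9.6,4.5,0,0,0.2],[2.7,14.4,4.5,0,0,0.2],[3.6,19.2,4.5,0,0,0.2],[4.55,23.95,4.5,0,0,0.2],[4.55,23.95,4.5,0,0,0.2]]]' 0.4 - && python3 -m handwheel '[[[0,0,0,0,0,0],[0,0,-1.5,0,0,0],[0,0,-3,0,0,0],[0,0,-4.5,0,0,0],[0,0,-4.5,0,0,0],[0,0,-4.5,0,0,0]]]'  && python3 -m handwheel '[[[0,0,0,0,0,0],[0,0,0,0,0,0],[0,0,0,0,0,0],[0,0,0,0,0,0]]]' 0 60; python3 s.py
```

```text
clock: 20.6
position: [580.2, 110.8, 216.4]
eef_rot: [0.316, 0.949, 0.001, -0.001]
contact_force: [0.0, -0.7, -0.1]
finger_gap: 0.398
gripper_force: 0.0
clock: 21.2
position: [580.3, 103.1, 170.7]
eef_rot: [0.32, 0.947, -0.0, -0.001]
contact_force: [-0.7, 0.8, 1.2]
finger_gap: 0.399
gripper_force: 0.0
clock: 21.6
position: [580.8, 103.7, 171.5]
eef_rot: [0.32, 0.947, 0.0, 0.0]
contact_force: [-0.2, -1.4, 0.5]
finger_gap: 0.124
gripper_force: 60.0
21.6 T [-0.14 -0.1  -0.11] F [-0.2 -1.4  0.5] yaw 142.7 q57 [ 0.17  0.38 -0.57  1.81  0.23  1.03  0.43] [580.8 103.7 171.5]
```

```bash
python3 -m handwheel '[[[0.03,0.05,0.03,0,0,-0.07],[0.03,0.05,0.03,0,0,-0.14],[0.03,0.05,0.03,0,0,-0.2],[0.03,0.05,0.03,0,0,-0.2]]]' >/dev/null && python3 chk.py 0.35 &&
python3 -m handwheel '[[[0,0,0,0,0,-0.05],[0,0,0,0,0,-0.05]]]' >/dev/null && python3 chk.py 0.35 &&
python3 -m handwheel '[[[0,0,0,0,0,-0.05],[0,0,0,0,0,-0.05]]]' >/dev/null && python3 chk.py 0.35 &&
python3 -m handwheel '[[[0,0,0,0,0,-0.05],[0,0,0,0,0,-0.05]]]' >/dev/null && python3 chk.py 0.35 &&
python3 -m handwheel '[[[0,0,0,0,0,-0.05],[0,0,0,0,0,-0.05]]]' >/dev/null && python3 chk.py 0.35 &&
python3 -m handwheel '[[[0,0,0,0,0,-0.05],[0,0,0,0,0,-0.05]]]' >/dev/null && python3 chk.py 0.35 &&
python3 -m handwheel '[[[0,0,0,0,0,-0.05],[0,0,0,0,0,-0.05]]]' >/dev/null && python3 chk.py 0.35 &&
python3 -m handwheel '[[[0,0,0,0,0,-0.05],[0,0,0,0,0,-0.05]]]' >/dev/null && python3 chk.py 0.35 &&
python3 -m handwheel '[[[0,0,0,0,0,-0.05],[0,0,0,0,0,-0.05]]]' >/dev/null && python3 chk.py 0.35 &&
python3 -m handwheel '[[[0,0,0,0,0,-0.05],[0,0,0,0,0,-0.05]]]' >/dev/null && python3 chk.py 0.35 &&
python3 -m handwheel '[[[0,0,0,0,0,-0.05],[0,0,0,0,0,-0.05]]]' >/dev/null && python3 chk.py 0.35 &&
python3 -m handwheel '[[[0,0,0,0,0,-0.05],[0,0,0,0,0,-0.05]]]' >/dev/null && python3 chk.py 0.35
```

```text
22.0 Tz 0.22 yaw 131.13 F [-0.3 -2.2 -1.6] gap 0.122 q7 0.24
22.2 Tz 0.18 yaw 128.36 F [-0.2 -2.2  0.5] gap 0.119 q7 0.2
22.4 Tz 0.1 yaw 125.53 F [-1.6 -3.6 -0.4] gap 0.12 q7 0.15
22.6 Tz 0.19 yaw 122.68 F [-0.7 -4.3  0.6] gap 0.123 q7 0.11
22.8 Tz 0.16 yaw 119.83 F [-1.  -4.6  0.1] gap 0.123 q7 0.06
23.0 Tz 0.23 yaw 116.97 F [-2.3 -4.9 -1.7] gap 0.124 q7 0.01
23.2 Tz 0.14 yaw 114.11 F [-1.6 -5.4 -0.6] gap 0.12 q7 -0.03
23.4 Tz 0.23 yaw 111.25 F [-1.2 -5.2 -1.3] gap 0.122 q7 -0.08
23.6 Tz 0.44 yaw 108.4 F [-1.  -4.9 -0.1] gap 0.124 q7 -0.13
```

```bash
python3 -m handwheel '[[[0,0,0,0,0,-0.04],[0,0,0,0,0,-0.04]]]' >/dev/null ; python3 chk.py 0.35;python3 s.py
```

```text
23.8 Tz 0.55 yaw 106.14 F [-1.7 -4.6 -1.1] gap 0.124 q7 -0.16
23.8 T [-1.41  0.33  0.55] F [-1.7 -4.6 -1.1] yaw 106.1 q57 [ 0.07  0.36 -0.45  1.81  0.18  1.01 -0.16] [580.6 103.6 171.3]
```

```bash
python3 -m handwheel '[[[0,0,0,0,0,0],[0,0,0,0,0,0],[0,0,2.5,0,0,0],[0,0,4.5,0,0,-0.12],[2.4,-3.6,4.5,0,0,-0.26],[4.9,-7.2,4.5,0,0,-0.4],[7.3,-10.7,4.5,0,0,-0.55],[9.65,-14.25,4.5,0,0,-0.7],[9.65,-14.25,4.5,0,0,-0.85],[9.65,-14.25,4.5,0,0,-1]]]' 0.4 - && python3 -m handwheel '[[[0,0,0,0,0,-0.15],[0,0,0,0,0,-0.3],[0,0,0,0,0,-0.45],[0,0,-1.5,0,0,-0.5],[0,0,-3,0,0,-0.5],[0,0,-4.5,0,0,-0.5],[0,0,-4.5,0,0,-0.5],[0,0,-4.5,0,0,-0.5]]]'  && python3 -m handwheel '[[[0,0,0,0,0,0],[0,0,0,0,0,0],[0,0,0,0,0,0],[0,0,0,0,0,0]]]' 0 60; python3 s.py
```

```text
clock: 24.8
position: [678.0, -39.5, 216.1]
eef_rot: [0.912, 0.409, 0.0, -0.0]
contact_force: [0.3, 0.4, -0.2]
finger_gap: 0.399
gripper_force: 0.0
clock: 25.6
position: [677.3, -38.5, 171.1]
eef_rot: [0.985, 0.175, -0.0, -0.0]
contact_force: [1.6, -0.3, 0.7]
finger_gap: 0.399
gripper_force: 0.0
clock: 26.0
position: [677.6, -38.7, 171.9]
eef_rot: [0.985, 0.174, 0.0, 0.0]
contact_force: [0.1, 1.1, 1.5]
finger_gap: 0.122
gripper_force: 60.0
26.0 T [0.1  0.   0.15] F [0.1 1.1 1.5] yaw 20.0 q57 [ 0.03  0.46 -0.1   1.62  0.05  1.06 -1.3 ] [677.6 -38.7 171.9]
```

```bash
python3 -m handwheel '[[[0,0,0.03,0,0,-0.07],[0,0,0.03,0,0,-0.14],[0,0,0.03,0,0,-0.2],[0,0,0.03,0,0,-0.2]]]' >/dev/null && python3 chk.py 0.35 &&
python3 -m handwheel '[[[0,0,0,0,0,-0.05],[0,0,0,0,0,-0.05]]]' >/dev/null && python3 chk.py 0.35 &&
python3 -m handwheel '[[[0,0,0,0,0,-0.05],[0,0,0,0,0,-0.05]]]' >/dev/null && python3 chk.py 0.35 &&
python3 -m handwheel '[[[0,0,0,0,0,-0.05],[0,0,0,0,0,-0.05]]]' >/dev/null && python3 chk.py 0.35 &&
python3 -m handwheel '[[[0,0,0,0,0,-0.05],[0,0,0,0,0,-0.05]]]' >/dev/null && python3 chk.py 0.35 &&
python3 -m handwheel '[[[0,0,0,0,0,-0.05],[0,0,0,0,0,-0.05]]]' >/dev/null && python3 chk.py 0.35 &&
python3 -m handwheel '[[[0,0,0,0,0,-0.05],[0,0,0,0,0,-0.05]]]' >/dev/null && python3 chk.py 0.35 &&
python3 -m handwheel '[[[0,0,0,0,0,-0.05],[0,0,0,0,0,-0.05]]]' >/dev/null && python3 chk.py 0.35 &&
python3 -m handwheel '[[[0,0,0,0,0,-0.05],[0,0,0,0,0,-0.05]]]' >/dev/null && python3 chk.py 0.35 &&
python3 -m handwheel '[[[0,0,0,0,0,-0.05],[0,0,0,0,0,-0.05]]]' >/dev/null && python3 chk.py 0.35 &&
python3 -m handwheel '[[[0,0,0,0,0,-0.05],[0,0,0,0,0,-0.05]]]' >/dev/null && python3 chk.py 0.35 &&
python3 -m handwheel '[[[0,0,0,0,0,-0.05],[0,0,0,0,0,-0.05]]]' >/dev/null && python3 chk.py 0.35
```

```text
26.4 Tz 0.07 yaw 8.52 F [ 2.6 -1.1 -1.9] gap 0.122 q7 -1.48
26.6 Tz 0.17 yaw 5.76 F [ 2.9 -1.2 -1.4] gap 0.121 q7 -1.53
26.8 Tz 0.2 yaw 2.93 F [ 2.5 -2.7 -2.1] gap 0.12 q7 -1.57
27.0 Tz 0.39 yaw 0.09 F [ 2.7 -2.2 -1.8] gap 0.119 q7 -1.62
```

```bash
python3 -m handwheel '[[[0,0,0,0,0,-0.03],[0,0,0,0,0,-0.03]]]' >/dev/null ; python3 chk.py 0.5 && python3 -m handwheel '[[[0,0,0,0,0,-0.02],[0,0,0,0,0,-0.02]]]' >/dev/null && python3 chk.py 0.5; python3 s.py
```

```text
27.2 Tz 0.52 yaw -1.72 F [ 3.3 -2.4 -3.1] gap 0.122 q7 -1.65
27.2 T [-0.68 -1.    0.52] F [ 3.3 -2.4 -3.1] yaw -1.7 q57 [-0.02  0.46 -0.02  1.63  0.01  1.06 -1.65] [677.5 -38.7 171.8]
```

```bash
python3 -m handwheel '[[[0,0,0,0,0,-0.02],[0,0,0,0,0,-0.02]]]' >/dev/null; python3 chk.py 0.7 && python3 -m handwheel '[[[0,0,0,0,0,0],[0,0,0,0,0,0],[0,0,2.5,0,0,0],[0,0,4.5,0,0,0.13],[-4.8,0.9,4.5,0,0,0.26],[-9.6,1.8,4.5,0,0,0.4],[-14.4,2.7,4.5,0,0,0.55],[-19.2,3.6,4.5,0,0,0.55],[-23.9,4.55,4.5,0,0,0.55],[-23.9,4.55,4.5,0,0,0.55]]]' 0.4 - && python3 -m handwheel '[[[0,0,0,0,0,0],[0,0,0,0,0,0],[0,0,-1.5,0,0,0],[0,0,-3,0,0,0],[0,0,-4.5,0,0,0],[0,0,-4.5,0,0,0],[0,0,-4.5,0,0,0]]]'  && python3 -m handwheel '[[[0,0,0,0,0,0],[0,0,0,0,0,0],[0,0,0,0,0,0],[0,0,0,0,0,0]]]' 0 60; python3 s.py
```

```text
27.4 Tz 0.58 yaw -2.9 F [ 4.7 -3.1 -3.1] gap 0.12 q7 -1.67
clock: 28.4
position: [433.3, 7.6, 216.9]
eef_rot: [0.969, 0.248, -0.001, 0.0]
contact_force: [-0.5, -0.5, 0.0]
finger_gap: 0.397
gripper_force: 0.0
clock: 29.1
position: [438.9, 7.0, 171.8]
eef_rot: [0.969, 0.247, -0.0, -0.0]
contact_force: [0.3, -1.2, -0.2]
finger_gap: 0.398
gripper_force: 0.0
clock: 29.5
position: [438.5, 7.0, 172.1]
eef_rot: [0.969, 0.247, 0.0, -0.0]
contact_force: [-0.0, 0.6, 2.4]
finger_gap: 0.122
gripper_force: 60.0
29.5 T [-0.01  0.05  0.  ] F [-0.   0.6  2.4] yaw 28.6 q57 [ 0.    0.08 -0.18  2.14  0.02  0.92 -1.25] [438.5   7.  172.1]
```

```bash
python3 -m handwheel '[[[0,0,0.03,0,0,-0.07],[0,0,0.03,0,0,-0.14],[0,0,0.03,0,0,-0.2],[0,0,0.03,0,0,-0.2]]]' >/dev/null && python3 chk.py 0.35 &&
python3 -m handwheel '[[[0,0,0,0,0,-0.05],[0,0,0,0,0,-0.05]]]' >/dev/null && python3 chk.py 0.35 &&
python3 -m handwheel '[[[0,0,0,0,0,-0.05],[0,0,0,0,0,-0.05]]]' >/dev/null && python3 chk.py 0.35 &&
python3 -m handwheel '[[[0,0,0,0,0,-0.05],[0,0,0,0,0,-0.05]]]' >/dev/null && python3 chk.py 0.35 &&
python3 -m handwheel '[[[0,0,0,0,0,-0.05],[0,0,0,0,0,-0.05]]]' >/dev/null && python3 chk.py 0.35 &&
python3 -m handwheel '[[[0,0,0,0,0,-0.05],[0,0,0,0,0,-0.05]]]' >/dev/null && python3 chk.py 0.35 &&
python3 -m handwheel '[[[0,0,0,0,0,-0.05],[0,0,0,0,0,-0.05]]]' >/dev/null && python3 chk.py 0.35 &&
python3 -m handwheel '[[[0,0,0,0,0,-0.05],[0,0,0,0,0,-0.05]]]' >/dev/null && python3 chk.py 0.35 &&
python3 -m handwheel '[[[0,0,0,0,0,-0.05],[0,0,0,0,0,-0.05]]]' >/dev/null && python3 chk.py 0.35 &&
python3 -m handwheel '[[[0,0,0,0,0,-0.05],[0,0,0,0,0,-0.05]]]' >/dev/null && python3 chk.py 0.35 &&
python3 -m handwheel '[[[0,0,0,0,0,-0.05],[0,0,0,0,0,-0.05]]]' >/dev/null && python3 chk.py 0.35 &&
python3 -m handwheel '[[[0,0,0,0,0,-0.05],[0,0,0,0,0,-0.05]]]' >/dev/null && python3 chk.py 0.35
```

```text
29.9 Tz 0.17 yaw 17.12 F [ 3.1 -0.6 -4.4] gap 0.122 q7 -1.45
30.1 Tz 0.2 yaw 14.36 F [ 2.9 -1.  -4.4] gap 0.122 q7 -1.5
30.3 Tz 0.2 yaw 11.52 F [ 3.3 -1.5 -5. ] gap 0.124 q7 -1.55
30.5 Tz 0.16 yaw 8.67 F [ 3.7 -2.7 -6.5] gap 0.125 q7 -1.6
30.7 Tz 0.14 yaw 5.82 F [ 4.4 -2.1 -8.4] gap 0.125 q7 -1.65
30.9 Tz 0.2 yaw 2.96 F [ 4.9 -3.1 -7.7] gap 0.12 q7 -1.7
31.1 Tz 0.17 yaw 0.09 F [ 5.1 -3.1 -7.8] gap 0.123 q7 -1.75
31.3 Tz 0.11 yaw -2.77 F [ 5.3 -2.  -8.9] gap 0.117 q7 -1.8
31.5 Tz 0.2 yaw -5.64 F [ 4.5 -2.8 -8.7] gap 0.124 q7 -1.85
31.7 Tz 0.18 yaw -8.51 F [ 5.8 -3.8 -8. ] gap 0.124 q7 -1.9
31.9 Tz 0.11 yaw -11.37 F [ 5.7 -3.2 -9.8] gap 0.12 q7 -1.95
32.1 Tz 0.18 yaw -14.24 F [ 5.8 -4.  -9.6] gap 0.123 q7 -2.0
```

```bash
python3 -m handwheel '[[[0,0,-0.03,0,0,-0.05],[0,0,-0.03,0,0,-0.05]]]' >/dev/null && python3 chk.py 0.35 &&
python3 -m handwheel '[[[0,0,0,0,0,-0.05],[0,0,0,0,0,-0.05]]]' >/dev/null && python3 chk.py 0.35 &&
python3 -m handwheel '[[[0,0,0,0,0,-0.05],[0,0,0,0,0,-0.05]]]' >/dev/null && python3 chk.py 0.35 &&
python3 -m handwheel '[[[0,0,0,0,0,-0.05],[0,0,0,0,0,-0.05]]]' >/dev/null && python3 chk.py 0.35
```

```text
32.3 Tz 0.38 yaw -17.09 F [ 3.1 -4.3 -3.5] gap 0.121 q7 -2.05
```

```bash
python3 -m handwheel '[[[0,0,0,0,0,-0.05],[0,0,0,0,0,-0.05]]]' >/dev/null ; python3 chk.py 0.5 && python3 -m handwheel '[[[0,0,0,0,0,-0.03],[0,0,0,0,0,-0.03]]]' >/dev/null && python3 chk.py 0.5
```

```text
32.5 Tz 0.55 yaw -19.94 F [ 4.4 -4.2 -3.6] gap 0.12 q7 -2.1
```

```bash
python3 -m handwheel '[[[0,0,0,0,0,-0.012],[0,0,0,0,0,-0.012]]]' >/dev/null ; python3 chk.py 0.9;  python3 -m handwheel '[[[0,0,0,0,0,0],[0,0,0,0,0,0],[0,0,0,0,0,0],[0,0,2.5,0,0,0],[0,0,5,0,0,0],[0,0,8,0,0,0],[0,0,8,0,0,0],[0,0,8,0,0,0]]]' 0.4
python3 - <<'E'
from workcell import robot
import cv2
im=robot.read_camera("scene"); cv2.imwrite("pics/end.png",cv2.resize(im[100:340,150:470],None,fx=2,fy=2)[:,:,::-1])
E
```

```text
32.7 Tz 0.6 yaw -20.54 F [ 3.9 -4.2 -3.7] gap 0.122 q7 -2.11
clock: 33.5
position: [438.5, 7.1, 252.0]
eef_rot: [0.984, -0.18, 0.001, -0.0]
contact_force: [0.1, 0.6, -0.2]
finger_gap: 0.4
gripper_force: 0.0
```

View pics/end.png

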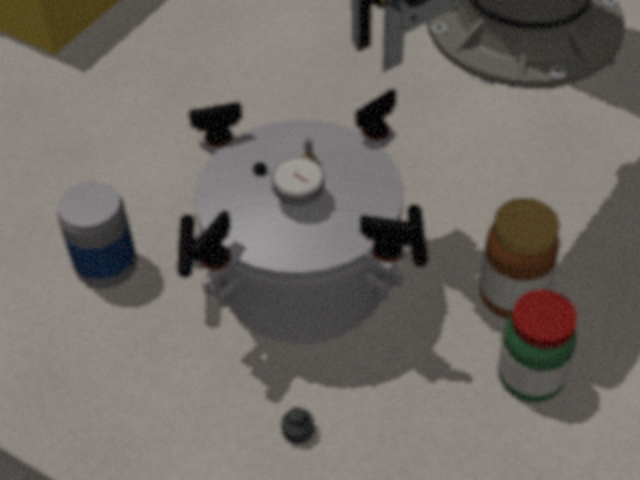

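The picture shows all four nuts turned, at crop pixels (216,122), (376,115), (207,243) and (388,237). The gripper is clear above them, and the jars, tin and weight are standing in place.

```bash
python3 -c "
from workcell import robot
print(robot.close_job())"
```

```text
the job is handed in; nothing more can be done
None
```

I handed the job in at about 33.5 s: all four nuts went down crosswise in two rounds to about 0.55–0.6 N m read at a standstill (firm reads about 0.5), the gripper was clear and the jars, tin and weight looked undisturbed, but `close_job` returned no verdict.

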